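# Re-zero the grinder's stepped dial

### The job

The grinder's burrs have been changed, so its fine-coarse dial must be set afresh: turn the dial clockwise, click by click, until you feel the burrs just touch (do not force them), then open it ten clicks counter-clockwise from there and let go. Leave the grinder's hopper, the tamper, the leveller and the pitcher where they stand.

Things in the scene. Friction and masses are not known exactly. Their poses are not given: they have to be found in the camera images.
- grinder: White coffee grinder, hopper off, fixed to the bar. Case 205 mm deep (x) by 130 mm wide (y), flat top at 205 mm; on it a 104 mm wide, 5 mm thick aluminium index ring with 30 black graduations. Origin on the bar, under the dial's axis; x points to its back, z up. The case runs from 78 mm in front of the axis to 128 mm behind; a screen head stands out to 100 mm in front, top at 195 mm.
- dial: The adjusting dial on top of the grinder: a round ribbed dark-steel collar, 56 mm across, 34 mm tall, turning on a vertical axis. Origin at the centre of its underside, 211.5 mm above the bar; x axis towards its white line, z up. 30 clicks a turn: 12 degrees (0.2094 rad) each; about 0.15 N m takes it over from notch to notch, and it stays in a notch. Clockwise from above is finer.
- dial_grip (a point): Point on the dial's axis, 23 mm above its underside, 11 mm below its top and 24.5 mm above the index ring: the height at which to grip it.
- upper_burr (a point): Upper burr's face, unseen in the case. It rises 0.05 mm per click counter-clockwise; its height over lower_burr is the burr gap: 0 at first touch, 0.50 mm at ten clicks, too small for position readings to show. Forced more than 0.6 of a click past first touch (about 1 N m on the dial), the burrs are damaged. Its x and y axes mean nothing.
- lower_burr (a point): Lower burr's face, unseen in the case; z up, x and y axes mean nothing. The burrs touch 5 to 11 clicks clockwise of the start, often between two notches, at a dial angle that differs each time and that no mark shows. Touch is felt as a torque against the hand that rises by about 8 N m per rad (1.7 N m per click) of further turning, far above any click.
- hopper: The grinder's smoked bean hopper, loose, standing upside down on its white lid: 152 mm across, 155 mm tall. Origin at the centre of its underside.
- tamper: Loose steel tamper, 58 mm base, dark wooden handle, 92 mm tall, standing on the black rubber mat. Origin at the centre of its underside.
- leveller: Loose black and steel puck leveller, 62 mm across, 38 mm tall, on the same mat. Origin at the centre of its underside.
- pitcher: Loose steel milk pitcher with a handle, 80 mm across, 95 mm tall, on the bar. Origin at the centre of its underside.

How it is judged (in metres and radians):
On the way:
1. the dial is turned clockwise until the burrs touch (gap closed to within a quarter of a click) (z of upper_burr in the frame of lower_burr below 1.25e-05 m), for 0.05 s.
At the end, for the whole second after the job is handed in: The burr gap stands ten clicks open from first touch (0.50 mm, within 0.7 of a click), and the dial is at rest (z of upper_burr in the frame of lower_burr between 0.000465 and 0.000535 m and angular speed of dial below 0.05 rad/s).
It fails at once if the burrs are forced together, more than 0.6 of a click past first touch (z of upper_burr in the frame of lower_burr below -3e-05 m).
It fails at once if the hopper, tamper, leveller or pitcher is moved more than 25 mm (distance of any of hopper, tamper, leveller, pitcher from where it was at the start of the episode above 0.025 m).
It also fails if it takes over 72 s, if anything falls off the work surface, if the arm or the gripper's body presses on something with over 40 N, if the wrist force passes 120 N, or if a joint passes its speed limit or range.

### The arm

A 6-joint arm with a two-finger parallel gripper is mounted at the origin on the work surface. World frame = base frame: x ahead of the robot, y to its left, z up, the work surface at z = 0. Lengths are in mm, angles in rad, forces in N, time in s.
With the tool pointing down it reaches from about 350 to 775 mm from the base axis. Payload 7.3 kg.
Tool frame: the origin (TCP) lies at the very end of the fingers, on their centre line; the grasp point (between the pads) lies 19 mm behind it; z points along the fingers, y is the line along which they close (so a half turn about z gives the same grasp; the last joint's range is limited). The gripper opens to 92 mm and grips with 3 to 60 N. Pads are 19 mm wide; open, the fingers measure 130 mm over their backs; the gripper's body (75 mm by 190 mm) begins 47 mm behind the grasp point.
Start: joints at [1.181, 0.342, 1.524, -0, 1.275, -0.146], TCP at [126.715, 509.498, 226.741] pointing down, gripper open.
Joint ranges: [-2.53, 2.53], [-0.77, 2.02], [0.04, 2.7], [-1, 4.14], [0.28, 2.66], [-3.11, 3.11]. Speed limits (rad/s): [2.57, 2.57, 3.14, 3.14, 3.14, 3.14].

### API

Orientations are given as [roll, pitch, yaw] about the fixed x, y, z axes, in that order (R = Rz(yaw) Ry(pitch) Rx(roll)).
In Python, from plant import * gives the robot as it stands.
- The arm moves only by the tool arm_command, never from a script. Its arguments are lists of equal length, an entry for each row: "gripper": the finger opening in mm, from 0 to 91.8; "dp": the shift along the tool's x, y, z in units of 25 mm (1.0 is 25 mm), a list of three; "twist": the turn about the tool's z in units of 5 degrees (1.0 is 5 degrees). A call has exactly 5 rows; each row shifts and turns the commanded pose from where the row before left it, along the tool's axes as they then stand; what a row does not reach is not made up. A row lasts 1/8 s, in which the tool goes at most 62.5 mm and 10.7 degrees, less where a joint would pass 70% of its speed; a pose out of reach is approached as far as the arm can. A call is refused whole if a number of a shift passes 1 or a number of a turn 1, either way. A call with a gripper value outside its range is refused whole. The fingers move at their own pace and stop on an object; the grip force is fixed at half the most. Time passes only in rows, so rows that do not move let the fingers close, or fill a call up. It gives the time, the measured TCP pose, the force, the opening and the grip force at its end, in the units of the state.
- get_obs(): the state, without advancing time (a new reading comes with each control period).
- capture(name): name is "side" or "top" or "wrist"; returns the picture (384x512x3 uint8, red, green, blue); there is no depth.
- get_calibration(name): a dict with "mtx" (3x3 intrinsics, pixels), "position" and "attitude" of the camera in the world; the wrist camera has in their place "mount" (4x4, takes a point from camera to tool coordinates, whose origin is the TCP and whose axes are the flange's). Camera axes: x right, y down, z forward; pixel columns grow to the right and rows downward; lengths in mm; the calibration is good to about 2 mm. A picture is of the moment at which its call begins: read the wrist's pose just before it. get_calibration takes no time and is no camera call.
- close_job(): hands the job in; it is judged then, once.
The state is a dict: "time": time; "joint_positions": joint angles; "dq": joint speeds; "tau": joint torques, N m; "tool_pos": TCP position; "tcp_rot": TCP orientation; "contact_force": force on the tool from outside, world axes, zero at the start; "moment": the same for the moment, N m; "grip_width": finger opening in mm; "finger_force": force on a finger pad.
Only numpy, scipy, OpenCV 4.12 (cv2) and the standard library are available. Lean on these libraries where they do the work, as an engineer would, in place of code of your own. Each camera call takes 0.05 s, during which the arm holds its last target. There are 200 camera calls.

## Working session

There is one attempt and no reset: what is moved stays moved. The work goes in short steps, Python scripts to look and compute and a tool call to move; the robot and the scene stay as the last step left them, time stands still between calls to the robot, and variables do not carry over. Pictures are saved under pics/ and viewed, at most 10 in all, crops included, and the job is handed in when it is done.

Besides the shell and the picture viewer there is one more tool, called after ">>>" as name([rows], argument=value, ...), one row to a line, values as JSON. arm_command: Moves the arm, as the interface text tells. Its arguments: {"type":"object","properties":{"gripper":{"type":"array"},"dp":{"type":"array"},"twist":{"type":"array"}},"required":["gripper","dp","twist"]}

```bash
mkdir -p pics; ls
python3 - <<'E'
from plant import *
import cv2,numpy as np
o=get_obs();print(o)
a=capture("top");b=capture("side")
for n in("top","side","wrist"):print(n,get_calibration(n))
cv2.imwrite("pics/top.png",a[...,::-1]);cv2.imwrite("pics/side.png",b[...,::-1])
E
```

```text
pics
{'time': 0.0, 'joint_positions': array([ 1.18100847e+00,  3.42687734e-01,  1.52500446e+00, -1.18351233e-06,
        1.27543578e+00, -1.46026716e-01]), 'dq': array([-0.00093746,  0.00080497,  0.00015905, -0.00095537,  0.00071062,
        0.0006297 ]), 'tau': array([ 2.26739146e-03, -4.31240058e+01, -2.44221085e+01,  7.18840118e-02,
        5.58195356e-02, -1.22707065e-04]), 'tool_pos': array([126.54452924, 509.09473756, 226.06752315]), 'tcp_rot': array([-3.14007350e+00, -2.22282999e-04,  2.89783169e+00]), 'contact_force': array([ 0.27542603, -0.20286109,  0.00664763]), 'moment': array([-0.00837793,  0.02455363, -0.01277179]), 'finger_force': 0.0, 'grip_width': 91.84803281501604}
top {'mtx': array([[486.07874188,   0.        , 262.75206366],
       [  0.        , 486.07874188, 193.76841036],
       [  0.        ,   0.        ,   1.        ]]), 'position': array([ 338.76344807,  -23.14059047, 1668.27988464]), 'attitude': array([-3.01434648, -0.00317071, -1.56543134])}
side {'mtx': array([[499.4213553 ,   0.        , 250.75959614],
       [  0.        , 499.4213553 , 191.25848958],
       [  0.        ,   0.        ,   1.        ]]), 'position': array([  88.10287372, -832.15592842, 1181.2325151 ]), 'attitude': array([-2.39935895,  0.00986944, -0.49870436])}
wrist {'mtx': array([[267.29151578,   0.        , 252.00581405],
       [  0.        , 267.29151578, 187.35019278],
       [  0.        ,   0.        ,   1.        ]]), 'mount': array([[ 6.14561950e-04, -9.55018336e-01, -2.96546118e-01,
         8.06849807e+01],
       [ 9.99999693e-01,  4.42871327e-04,  6.46144096e-04,
         1.61668831e-01],
       [-4.85747687e-04, -2.96546424e-01,  9.55018315e-01,
        -1.56486703e+02],
       [ 0.00000000e+00,  0.00000000e+00,  0.00000000e+00,
         1.00000000e+00]])}
```

View pics/top.png

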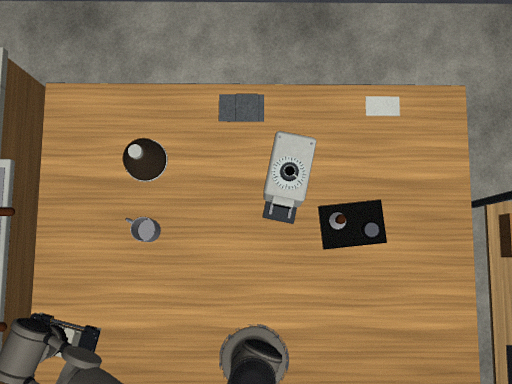

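View pics/side.png

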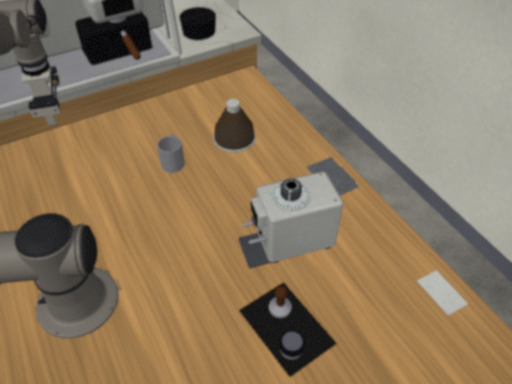

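The top view shows the dial at about (290,171), with the grinder turned slightly. In the side view its top centre is at about (291,184). The hopper and pitcher are to the left, and the mat with the tamper and leveller is to the right.

```bash
cat > h.py <<'E'
from plant import *
import cv2,numpy as np
from scipy.spatial.transform import Rotation as R
def cam(n,o=None):
    c=get_calibration(n)
    if n!="wrist": return c["mtx"],R.from_euler("xyz",c["attitude"]).as_matrix(),c["position"]
    T=np.eye(4);T[:3,:3]=R.from_euler("xyz",o["tcp_rot"]).as_matrix();T[:3,3]=o["tool_pos"]
    M=T@c["mount"];return c["mtx"],M[:3,:3],M[:3,3]
def at(n,px,z,o=None):
    K,A,p=cam(n,o);d=A@np.linalg.inv(K)@np.array([*px,1.]);return p+d*(z-p[2])/d[2]
def todial(xyz):
    o=get_obs();A=R.from_euler("xyz",o["tcp_rot"]).as_matrix()
    return A.T@(np.array(xyz)-o["tool_pos"])/25
E
python3 - <<'E'
from h import *
np.set_printoptions(precision=2,suppress=True)
for n,p in(("top",(290,171)),("side",(291,184))):
    print(n,at(n,p,245.5))
for p in ((276,132),(315,139),(263,196),(303,204)): print(at("top",p,205))
for p in ((144,159),(145,229),(339,220),(372,230)): print(at("top",p,50))
print(todial(at("top",(290,171),320)))
E
```

```text
top [ 589.43 -107.21  245.5 ]
side [ 593.15 -102.09  245.5 ]
[718.36 -66.62 205.  ]
[ 697.   -186.81  205.  ]
[519.18 -27.56 205.  ]
[ 495.47 -148.8   205.  ]
[662.15 375.42  50.  ]
[425.54 363.49  50.  ]
[ 459.1  -281.92   50.  ]
[ 426.4  -391.28   50.  ]
[-23.36 -19.42  -3.73]
```

>>> arm_command([
  [-1,-0.8,-0.4],
  [-1,-0.8,-0.4],
  [-1,-0.8,-0.4],
  [-1,-0.8,-0.4],
  [-1,-0.8,-0.4],
], gripper=[91,91,91,91,91], twist=[0,0,0,0,0])

```text
time: 0.72
tool_pos: [224.3, 381.3, 276.8]
tcp_rot: [-3.141, -0.0, 2.898]
contact_force: [0.3, -0.9, -0.2]
grip_width: 90.6
finger_force: 0.0
```

>>> arm_command([
  [-1,-0.8,-0.4],
  [-1,-0.8,-0.4],
  [-1,-0.8,-0.4],
  [-1,-0.8,-0.4],
  [-1,-0.8,-0.4],
], gripper=[91,91,91,91,91], twist=[0,0,0,0,0])

```text
time: 1.35
tool_pos: [321.4, 254.1, 326.8]
tcp_rot: [-3.141, -0.0, 2.898]
contact_force: [0.6, -0.4, -0.0]
grip_width: 90.9
finger_force: 0.0
```

>>> arm_command([
  [-1,-0.8,0],
  [-1,-0.8,0],
  [-1,-0.8,0],
  [-1,-0.8,0],
  [-1,-0.8,0],
], gripper=[91,91,91,91,91], twist=[0,0,0,0,0])

```text
time: 1.98
tool_pos: [418.6, 126.9, 326.4]
tcp_rot: [-3.142, -0.001, 2.898]
contact_force: [0.2, -0.4, 0.0]
grip_width: 91.1
finger_force: 0.0
```

>>> arm_command([
  [-1,-0.8,0],
  [-1,-0.8,0],
  [-1,-0.8,0],
  [-1,-0.8,0],
  [-1,-0.8,0],
], gripper=[91,91,91,91,91], twist=[0,0,0,0,0])

```text
time: 2.6
tool_pos: [515.8, -0.3, 326.3]
tcp_rot: [3.142, -0.001, 2.898]
contact_force: [-0.2, 0.1, -0.7]
grip_width: 90.8
finger_force: 0.0
```

>>> arm_command([
  [-1,-0.8,0],
  [-1,-0.8,0],
  [-1,-0.8,0],
  [-0.8,-0.8,0],
  [0,0,0],
], gripper=[91,91,91,91,91], twist=[0,0,0,0,0])

```text
time: 3.22
tool_pos: [588.6, -101.5, 325.3]
tcp_rot: [-3.142, -0.002, 2.896]
contact_force: [-0.5, 0.2, -0.6]
grip_width: 91.1
finger_force: 0.0
```

Run:
```python
from h import *
o=get_obs();print(o["tool_pos"],o["moment"],o["joint_positions"][5])
a=capture("wrist");cv2.imwrite("pics/w1.png",a[...,::-1])
```

```text
[ 588.55740103 -101.48552795  325.28585988] [-0.0414973   0.00861459  0.03121534] -1.6237936731857008
```

View pics/w1.png

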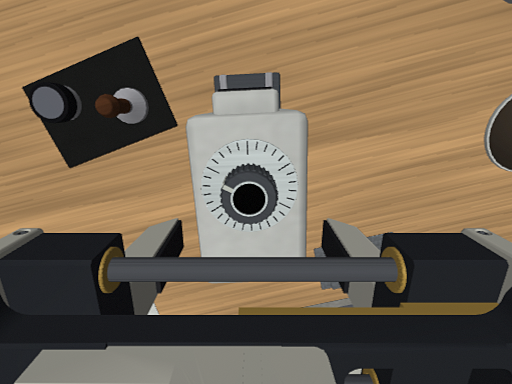

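The wrist view shows the dial's top at about (249,199) and the index ring's centre at about (250,185). The white line points left, at about (228,189).

Run:
```python
from h import *
o=get_obs()
for p,z in(((249,199),245.5),((250,185),210)):
    q=at("wrist",p,z,o);print(q,todial([*q[:2],215.5]))
```

```text
[ 591.53623739 -103.71956641  245.5       ] [-0.17308282 -0.10049489  4.40703931]
[ 588.68029375 -102.26033455  210.        ] [-0.04810177 -0.07156554  4.4072923 ]
```

>>> arm_command([
  [-0.1,-0.1,1],
  [0,0,1],
  [0,0,1],
  [0,0,1],
  [0,0,0.4],
], gripper=[91,91,91,91,91], twist=[0,0,0,0,0])

```text
time: 3.9
tool_pos: [589.1, -101.8, 215.5]
tcp_rot: [3.141, -0.003, 2.899]
contact_force: [0.2, -0.3, 0.2]
grip_width: 90.7
finger_force: 0.0
```

>>> arm_command([
  [0,0,0],
  [0,0,0],
  [0,0,0],
  [0,0,0],
  [0,0,0],
], gripper=[70,62,58,54,50], twist=[0,0,0,0,0])

```text
time: 4.53
tool_pos: [589.9, -104.5, 217.6]
tcp_rot: [-3.139, 0.001, 2.897]
contact_force: [-2.2, -4.8, 3.1]
grip_width: 55.5
finger_force: 30.0
```

Run:
```python
from h import *
o=get_obs();print({k:o[k] for k in("tool_pos","tcp_rot","contact_force","moment","grip_width","finger_force")})
a=capture("wrist");cv2.imwrite("pics/w2.png",a[...,::-1])
```

```text
{'tool_pos': array([ 589.90929903, -104.45968094,  217.58021474]), 'tcp_rot': array([-3.13915344e+00,  1.06169266e-03,  2.89722665e+00]), 'contact_force': array([-2.19776434, -4.82188453,  3.11998772]), 'moment': array([-0.79356423,  0.36768515,  0.01574639]), 'grip_width': 55.4919059352539, 'finger_force': 29.994286000728607}
```

View pics/w2.png

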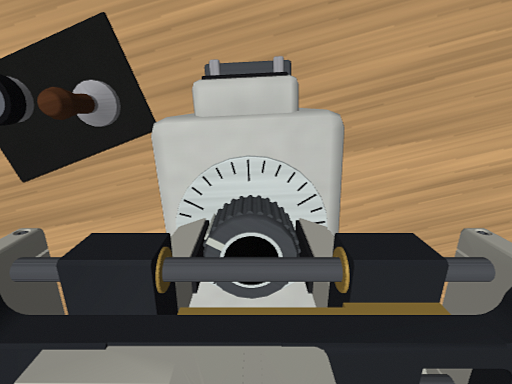

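Both pads are on the dial, and the white line is at (213,243). I'll recentre the arm and turn about 50° clockwise, since touch can't come before 60°.

>>> arm_command([
  [-0.06,-0.1,-0.04],
  [0,0,0],
  [0,0,0],
  [0,0,0],
  [0,0,0],
], gripper=[50,50,50,50,50], twist=[0,1,1,1,1])

```text
time: 5.2
tool_pos: [590.5, -104.2, 217.6]
tcp_rot: [3.14, -0.003, 2.547]
contact_force: [-2.0, 4.9, 1.7]
grip_width: 55.3
finger_force: 30.0
```

```bash
cat > m.py <<'E'
from h import *
o=get_obs();print(o["time"],"yaw deg",np.degrees(o["tcp_rot"][2]),o["tool_pos"].round(1),"F",o["contact_force"].round(1),"M",o["moment"].round(3),"tau6",o["tau"][5].round(3),o["grip_width"].round(1))
E
python3 m.py
```

```text
Traceback (most recent call last):
  File "m.py", line 2, in <module>
    o=get_obs();print(o["time"],"yaw deg",np.degrees(o["tcp_rot"][2]),o["tool_pos"].round(1),"F",o["contact_force"].round(1),"M",o["moment"].round(3),"tau6",o["tau"][5].round(3),o["grip_width"].round(1))
                                                                                                                                                                                  ^^^^^^^^^^^^^^^^^^^^^
AttributeError: 'float' object has no attribute 'round'
```

>>> arm_command([
  [0,0,0],
  [0,0,0],
  [0,0,0],
  [0,0,0],
  [0,0,0],
], gripper=[50,50,50,50,50], twist=[1,1,1,1,1])

```text
time: 5.82
tool_pos: [591.2, -103.7, 217.6]
tcp_rot: [3.139, -0.003, 2.11]
contact_force: [0.6, 7.2, 0.4]
grip_width: 55.6
finger_force: 30.0
```

```bash
sed -i 's/,o\["grip_width"\].round(1)//' m.py; python3 m.py
```

```text
5.825 yaw deg 120.92101181333217 [ 591.2 -103.7  217.6] F [0.6 7.2 0.4] M [ 1.253 -0.213  0.123] tau6 -0.857
```

>>> arm_command([
  [0,0,0],
  [0,0,0],
  [0,0,0],
  [0,0,0],
  [0,0,0],
], gripper=[50,50,50,50,50], twist=[0.2,0.2,0.2,0.2,0.0])

```text
time: 6.45
tool_pos: [591.4, -103.7, 217.6]
tcp_rot: [3.139, -0.003, 2.043]
contact_force: [0.4, 7.9, -1.0]
grip_width: 55.6
finger_force: 30.0
```

```bash
python3 m.py
```

```text
6.45 yaw deg 117.07732491344822 [ 591.4 -103.7  217.6] F [ 0.4  7.9 -1. ] M [ 1.285 -0.191  0.041] tau6 0.081
```

>>> arm_command([
  [0,0,0],
  [0,0,0],
  [0,0,0],
  [0,0,0],
  [0,0,0],
], gripper=[50,50,50,50,50], twist=[0.2,0.2,0.2,0.2,0.0])

```text
time: 7.08
tool_pos: [591.5, -103.7, 217.6]
tcp_rot: [3.139, -0.003, 1.973]
contact_force: [0.7, 6.6, -0.5]
grip_width: 55.4
finger_force: 30.0
```

```bash
python3 m.py
```

```text
7.075 yaw deg 113.07160464245392 [ 591.5 -103.7  217.6] F [ 0.7  6.6 -0.5] M [ 1.066 -0.266 -0.016] tau6 0.052
```

>>> arm_command([
  [0,0,0],
  [0,0,0],
  [0,0,0],
  [0,0,0],
  [0,0,0],
], gripper=[50,50,50,50,50], twist=[0.2,0.2,0.2,0.2,0.0])

```text
time: 7.7
tool_pos: [591.6, -103.5, 217.6]
tcp_rot: [3.139, -0.003, 1.904]
contact_force: [2.1, 6.8, -1.3]
grip_width: 55.3
finger_force: 30.0
```

```bash
python3 m.py
```

```text
7.7 yaw deg 109.07929948629064 [ 591.6 -103.5  217.6] F [ 2.1  6.8 -1.3] M [ 1.16  -0.364 -0.034] tau6 0.09
```

>>> arm_command([
  [0,0,0],
  [0,0,0],
  [0,0,0],
  [0,0,0],
  [0,0,0],
], gripper=[50,50,50,50,50], twist=[0.2,0.2,0.2,0.2,0.0])

```text
time: 8.32
tool_pos: [591.8, -103.2, 217.6]
tcp_rot: [3.139, -0.004, 1.834]
contact_force: [2.3, 8.1, -1.9]
grip_width: 55.8
finger_force: 30.0
```

```bash
python3 m.py
```

```text
8.325 yaw deg 105.10578992665891 [ 591.8 -103.2  217.6] F [ 2.3  8.1 -1.9] M [ 1.241 -0.451  0.168] tau6 0.225
```

>>> arm_command([
  [0,0,0],
  [0,0,0],
  [0,0,0],
  [0,0,0],
  [0,0,0],
], gripper=[50,50,50,50,50], twist=[0.2,0.2,0.2,0.2,0.0])

```text
time: 8.95
tool_pos: [591.9, -103.5, 217.6]
tcp_rot: [3.139, -0.003, 1.764]
contact_force: [3.5, 7.7, -1.2]
grip_width: 55.3
finger_force: 30.0
```

```bash
python3 m.py
```

```text
8.95 yaw deg 101.081658669244 [ 591.9 -103.5  217.6] F [ 3.5  7.7 -1.2] M [ 1.135 -0.498  0.022] tau6 0.073
```

>>> arm_command([
  [0,0,0],
  [0,0,0],
  [0,0,0],
  [0,0,0],
  [0,0,0],
], gripper=[50,50,50,50,50], twist=[0.2,0.2,0.2,0.2,0.0])

```text
time: 9.57
tool_pos: [592.1, -103.5, 217.6]
tcp_rot: [3.139, -0.003, 1.695]
contact_force: [3.8, 7.3, -1.6]
grip_width: 55.3
finger_force: 30.0
```

```bash
python3 m.py
```

```text
9.575 yaw deg 97.1004872226292 [ 592.1 -103.5  217.6] F [ 3.8  7.3 -1.6] M [ 1.113 -0.668  0.143] tau6 0.243
```

>>> arm_command([
  [0,0,0],
  [0,0,0],
  [0,0,0],
  [0,0,0],
  [0,0,0],
], gripper=[50,50,50,50,50], twist=[0.2,0.2,0.2,0.2,0.0])

```text
time: 10.2
tool_pos: [592.3, -103.4, 217.7]
tcp_rot: [3.139, -0.003, 1.626]
contact_force: [4.7, 6.7, -1.7]
grip_width: 56.1
finger_force: 30.0
```

```bash
python3 m.py
```

```text
10.2 yaw deg 93.17178757014116 [ 592.3 -103.4  217.7] F [ 4.7  6.7 -1.7] M [ 1.092 -0.717  0.676] tau6 0.772
```

The moment has jumped to 0.68 N m, so the burrs have touched, about 4.5° ago. I'll ease back 2° at a time to locate first touch more precisely.

>>> arm_command([
  [0,0,0],
  [0,0,0],
  [0,0,0],
  [0,0,0],
  [0,0,0],
], gripper=[50,50,50,50,50], twist=[-0.2,-0.2,0,0,0])

```text
time: 10.82
tool_pos: [592.2, -103.4, 217.7]
tcp_rot: [3.139, -0.003, 1.661]
contact_force: [4.2, 7.0, -2.1]
grip_width: 55.7
finger_force: 30.0
```

```bash
python3 m.py
```

```text
10.825 yaw deg 95.14954069498516 [ 592.2 -103.4  217.7] F [ 4.2  7.  -2.1] M [ 1.168 -0.716  0.424] tau6 0.458
```

>>> arm_command([
  [0,0,0],
  [0,0,0],
  [0,0,0],
  [0,0,0],
  [0,0,0],
], gripper=[50,50,50,50,50], twist=[-0.2,-0.2,0,0,0])

```text
time: 11.45
tool_pos: [592.1, -103.5, 217.7]
tcp_rot: [3.139, -0.003, 1.695]
contact_force: [3.6, 7.1, -1.2]
grip_width: 55.3
finger_force: 30.0
```

```bash
python3 m.py; python3 -c "
from h import *
cv2.imwrite('pics/w3.png',capture('wrist')[150:310,130:370,::-1].repeat(3,0).repeat(3,1))"
```

```text
11.45 yaw deg 97.10848462876169 [ 592.1 -103.5  217.7] F [ 3.6  7.1 -1.2] M [ 1.12  -0.63   0.141] tau6 0.153
```

View pics/w3.png

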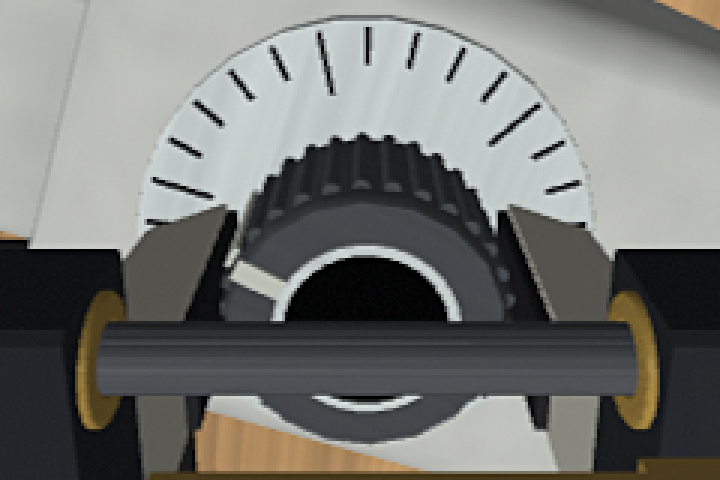

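The white line hasn't moved relative to the fingers, at about (217,242) in the full picture, so the grip hasn't slipped. The moment slope of about 8 N m/rad puts first touch near yaw 98°, or 5.67 clicks from the start. Ten clicks open then falls nearest to 4 clicks counter-clockwise of the start, at yaw about 214°. That means turning back 117°.

>>> arm_command([
  [0,0,0],
  [0,0,0],
  [0,0,0],
  [0,0,0],
  [0,0,0],
], gripper=[50,50,50,50,50], twist=[-1,-1,-1,-1,-1])

```text
time: 12.12
tool_pos: [591.2, -104.0, 217.6]
tcp_rot: [3.14, -0.003, 2.133]
contact_force: [-0.9, 4.0, 0.1]
grip_width: 55.7
finger_force: 30.0
```

>>> arm_command([
  [0,0,0],
  [0,0,0],
  [0,0,0],
  [0,0,0],
  [0,0,0],
], gripper=[50,50,50,50,50], twist=[-1,-1,-1,-1,-1])

```text
time: 12.75
tool_pos: [590.5, -104.4, 217.6]
tcp_rot: [3.14, -0.003, 2.569]
contact_force: [-2.9, 2.5, 0.8]
grip_width: 55.3
finger_force: 30.0
```

>>> arm_command([
  [0,0,0],
  [0,0,0],
  [0,0,0],
  [0,0,0],
  [0,0,0],
], gripper=[50,50,50,50,50], twist=[-1,-1,-1,-1,-1])

```text
time: 13.38
tool_pos: [590.1, -105.1, 217.6]
tcp_rot: [3.14, -0.002, 3.005]
contact_force: [-4.0, 0.7, 1.1]
grip_width: 56.0
finger_force: 30.0
```

>>> arm_command([
  [0,0,0],
  [0,0,0],
  [0,0,0],
  [0,0,0],
  [0,0,0],
], gripper=[50,50,50,50,50], twist=[-1,-1,-1,-1,-1])

```text
time: 14.0
tool_pos: [590.0, -106.0, 217.6]
tcp_rot: [3.141, -0.002, -2.842]
contact_force: [-4.5, -1.4, 1.2]
grip_width: 55.2
finger_force: 30.0
```

```bash
python3 m.py
```

```text
14.0 yaw deg -162.83262120329522 [ 590.  -106.   217.6] F [-4.5 -1.4  1.2] M [-0.012  0.789 -0.022] tau6 0.879
```

>>> arm_command([
  [0,0,0],
  [0,0,0],
  [0,0,0],
  [0,0,0],
  [0,0,0],
], gripper=[50,50,50,50,50], twist=[-1,-1,-1,-0.36,0])

```text
time: 14.62
tool_pos: [590.2, -106.6, 217.6]
tcp_rot: [3.141, -0.002, -2.552]
contact_force: [-4.1, -3.3, 0.8]
grip_width: 55.6
finger_force: 30.0
```

```bash
python3 m.py; python3 -c "
from h import *
cv2.imwrite('pics/w4.png',capture('wrist')[150:310,130:370,::-1].repeat(3,0).repeat(3,1))"
```

```text
14.625 yaw deg -146.19780156257295 [ 590.2 -106.6  217.6] F [-4.1 -3.3  0.8] M [-0.342  0.825 -0.05 ] tau6 -0.159
```

View pics/w4.png

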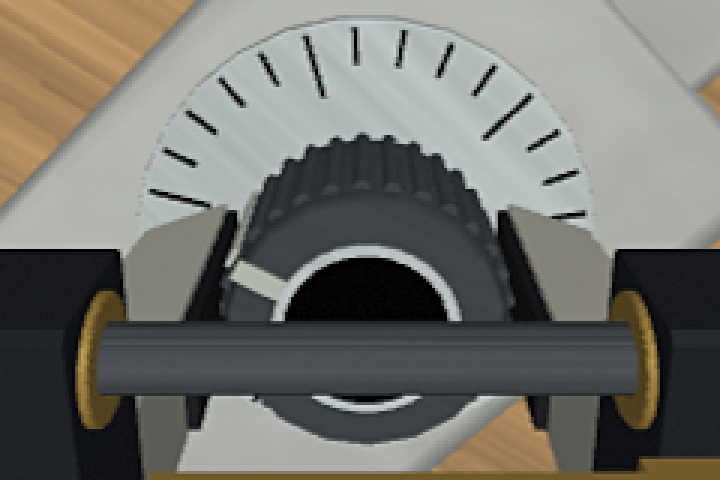

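Still no slip, with the white line in the same place in the fingers at yaw 213.8°. I'll open the gripper and look from the same pose.

>>> arm_command([
  [0,0,0],
  [0,0,0],
  [0,0,0],
  [0,0,0],
  [0,0,0],
], gripper=[60,68,76,91,91], twist=[0,0,0,0,0])

```text
time: 15.3
tool_pos: [591.0, -105.6, 217.7]
tcp_rot: [3.142, 0.0, -2.551]
contact_force: [-0.6, -0.4, -0.4]
grip_width: 89.2
finger_force: 0.0
```

```bash
python3 m.py; python3 -c "
from h import *
cv2.imwrite('pics/w5.png',capture('wrist')[150:310,130:370,::-1].repeat(3,0).repeat(3,1))"
```

```text
15.3 yaw deg -146.16243167628903 [ 591.  -105.6  217.7] F [-0.6 -0.4 -0.4] M [ 0.039  0.04  -0.003] tau6 -0.0
```

View pics/w5.png

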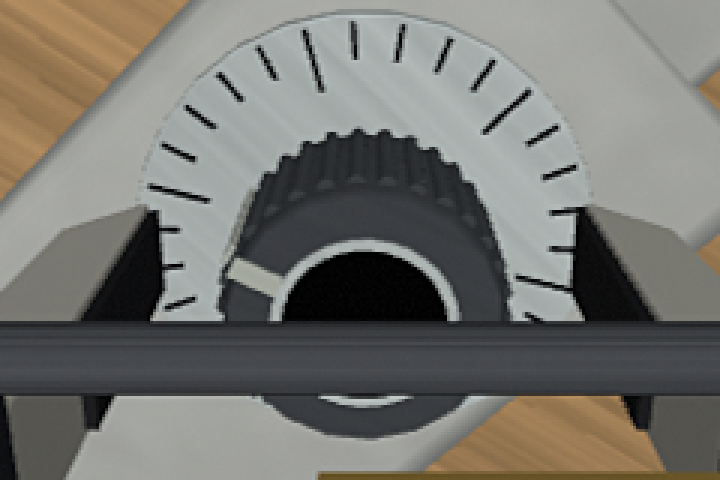

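After release the dial has stayed in its notch, with the white line at about (255,277) in the crop. The estimated gap is about 9.65 clicks, inside the ±0.7 tolerance, so I'll lift clear and hand in.

>>> arm_command([
  [0,0,-0.6],
  [0,0,-0.8],
  [0,0,-0.8],
  [0,0,-0.6],
  [0,0,0],
], gripper=[91,91,91,91,91], twist=[0,0,0,0,0])

```text
time: 15.98
tool_pos: [591.5, -105.9, 289.4]
tcp_rot: [-3.139, 0.002, -2.551]
contact_force: [-1.3, 0.2, -1.0]
grip_width: 91.1
finger_force: 0.0
```

```bash
python3 -c "
from plant import *
print(close_job())"
```

```text
the job is handed in; nothing more can be done
None
```

I handed the job in with the dial turned to burr touch, opened to the notch nearest ten clicks (about 9.65 by my estimate, within the ±0.7 tolerance) and released; no verdict came back.

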